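# Slide the brush basin home on its rinsing station

### The job

Slide the empty brush-washing basin along the lane of its wooden station until its two feet drop into the slots hidden underneath it and it sits lower and level, so that it can no longer slide. The slots may lie either way along the lane, so feel for them: push gently, do not lift or tip the basin, and leave it standing home without disturbing the paint bottles, brush jar or plaque.

Things in the scene. Friction and masses are not known exactly. Their poses are not given: they have to be found in the camera images.
- basin: Loose empty navy plastic basin, open on top, 130 (x) by 200 (y) by 65 mm high, walls 5 mm, rim lip 6 mm outwards, 0.25 to 0.5 kg. Two foot bars under it, at y = -54 and +54 mm, each 100 by 12 mm, 10 mm high. Origin: centre of the feet's underside, z up. Stands between the station's rails, its y along the lane; slides there with 1 to 4 N. A closed gripper fits inside it to push an end wall.
- basin_in (a point): Centre of the basin's clear inner floor (120 by 190 mm inside), 14 mm above the basin's origin; the rim is 51 mm above this point. Same axes as the basin.
- station: Fixed pale wooden tray, 170 (x) by 460 (y) by 34 mm high. A lane 134 mm wide and 328 mm long runs along its y between two rails and two end caps, all 34 mm high; the basin's end wall meets a cap when the basin's y here is +-64 mm. Origin: on the table under the lane's middle, z up. The basin's origin is 12 mm above it while sliding and 4 mm above it when home.
- deck_mid (a point): Middle of the lane on the deck's top, 12 mm above the station's origin, same axes. Across the deck run two slots 108 mm apart, 18 mm wide, 8 mm deep, for the feet, hidden under the basin. Home is within 32 mm of this point along y, and 12 to 26 mm from where the basin starts, towards +y or -y: it differs every time. Home, the basin drops 8 mm and has 3 mm of play each way.
- paint_a: Paint bottle, blue-grey, 40 mm across, 105 mm high, standing on the table. Origin: centre of its underside. Bystander.
- paint_b: Paint bottle, white, 40 mm across, 105 mm high, standing on the table. Origin: centre of its underside. Bystander.
- brush_jar: Clear round jar, 76 mm across, 100 mm high, full of brushes that reach up to 220 mm. Origin: centre of its underside. Bystander.
- plaque: Pale wooden plaque, 90 by 150 mm, 12 mm thick, freshly painted, lying flat. Origin: centre of its underside. Bystander.

How it is judged:
By the outcome, as a careful person would: the job done as asked, in the order asked, and still so for the second after the job is handed in, with the robot touching nothing.
It also fails if it takes over 48 s, if anything falls off the work surface, if the arm or the gripper's body presses on something with over 40 N, if the wrist force passes 120 N, or if a joint passes its speed limit or range.

### The arm

A 7-joint arm with a two-finger parallel gripper is mounted at the origin on the work surface. World frame = base frame: x ahead of the robot, y to its left, z up, the work surface at z = 0. Lengths are in m, angles in rad, forces in N, time in s.
With the tool pointing down it reaches from about 0.425 to 0.925 m from the base axis. Payload 6.8 kg.
Tool frame: the origin (TCP) lies where the fingers leave the gripper's body, on its centre line; the fingertips stand 73 mm ahead of it and the grasp point (between the pads) lies 54 mm ahead of it; z points along the fingers, y is the line along which they close (so a half turn about z gives the same grasp; the last joint's range is limited). The gripper opens to 85 mm and grips with 20 to 120 N. Pads are 22 mm wide; open, the fingers measure 114 mm over their backs; the gripper's body (76 mm by 85 mm) begins 54 mm behind the grasp point. The pads swing forward as they close: fully open they stand 13 mm farther back than shut.
Start: joints at [-1.339, 0.477, 0.022, 1.555, -0.011, 1.109, -0.083], TCP at [0.225, 0.636, 0.304] pointing down, gripper open.
Joint ranges: [-2.96, 2.96], [-0.34, 2.1], [-1.41, 1.46], [0.24, 2.44], [-1.37, 4.51], [0.17, 1.92], [-2.96, 2.96]. Speed limits (rad/s): [2.39, 2.39, 3.14, 3.14, 3.14, 3.14, 3.14].

### API

Orientations are given as a rotation vector (axis times angle).
In Python, from bench import r, cams, workorder gives the robot as it stands (r), with the cameras (cams) and the job (workorder).
- The arm moves only by the shell command python3 drive.py [OPENING] [FORCE], which reads ROWS from standard input. ROWS is a JSON object whose key "moves" holds a list of rows, 1 to 5 of them, each of 6 numbers: dx, dy, dz in parts of the range, where 1.0 means 0.3 m, then a rotation vector rx, ry, rz in normalised numbers (1 is pi rad); each row is the pose to reach, as a shift and turn from the pose commanded when the command began, along the tool's axes at that moment; what a row does not reach only later rows make up. A row lasts 1/10 s, in which the tool goes at most 0.05 m and 0.15 rad, less where a joint would pass 70% of its speed; a pose out of reach is approached as far as the arm can. OPENING is the finger opening in m, set as the command begins (- or left out keeps the last). The fingers move at their own pace and stop on an object; FORCE is the grip in N (left out, the last holds). Time passes only in rows, so rows that do not move let the fingers close. It prints the time, the measured TCP pose, the force, the opening and the grip force at its end. Shift and turn numbers lie between -1 and 1, and a call with a number outside is refused. Input that does not fit is refused with a message, and nothing moves.
- r.get_obs(): the state, without advancing time (a new reading comes with each control period).
- cams.grab_frame(name): name is "side" or "top" or "wrist"; returns (picture, depth): 420x560x3 uint8, blue, green, red; 420x560 float32, m along the optical axis (not along the pixel's ray), 0 where there is no reading.
- cams.camera_info(name): a dict with "camera_matrix" (3x3 intrinsics, pixels), "R" (3x3) and "t" (3): a world point X has camera coordinates R X + t. Camera axes: x right, y down, z forward; pixel columns grow to the right and rows downward; lengths in m; the calibration is good to about 2 mm. A picture is of the moment at which its call begins: read the wrist's pose just before it. camera_info takes no time and is no camera call; for the wrist camera it gives the pose at the moment of the call.
- workorder.hand_in(): hands the job in; it is judged then, once.
The state is a dict: "clock": time; "joints": joint angles; "qvel": joint speeds; "tau": joint torques, N m; "tcp_pos": TCP position; "orientation": TCP orientation; "contact_force": force on the tool from outside, world axes, zero at the start; "moment": the same for the moment, N m; "grip_width": finger opening in m; "gripper_force": force on a finger pad.
Only numpy, scipy, OpenCV 4.12 (cv2) and the standard library are available. Lean on these libraries where they do the work, as an engineer would, in place of code of your own. Each camera call takes 0.05 s, during which the arm holds its last target. There are 200 camera calls.

## Working session

There is one attempt and no reset: what is moved stays moved. The work goes in short steps, Python scripts to look and compute and a shell command to move; the robot and the scene stay as the last step left them, time stands still between calls to the robot, and variables do not carry over. Pictures are saved under pics/ and viewed, at most 10 in all, crops included, and the job is handed in when it is done.

```bash
ls; mkdir -p pics; python3 - <<'E'
from bench import r, cams, workorder
import cv2,numpy as np
for n in("top","side"):
    p,d=cams.grab_frame(n); cv2.imwrite(f"pics/{n}0.png",p); np.savez(f"pics/{n}0.npz",p=p,d=d)
    c=cams.camera_info(n);print(n,np.round(c["camera_matrix"],1).tolist(),np.round(c["R"],3).tolist(),np.round(c["t"],3))
o=r.get_obs();print(o)
E
```

```text
bench.py
drive.py
pics
top [[439.4, 0.0, 284.1], [0.0, 439.4, 209.0], [0.0, 0.0, 1.0]] [[-0.002, -1.0, -0.007], [-0.989, 0.003, -0.146], [0.146, 0.006, -0.989]] [-0.027  0.484  1.28 ]
side [[426.1, 0.0, 277.1], [0.0, 426.1, 205.8], [0.0, 0.0, 1.0]] [[0.887, -0.461, -0.02], [-0.368, -0.683, -0.631], [0.277, 0.567, -0.775]] [-0.467  0.203  1.013]
{'clock': 0.1, 'joints': array([-1.3390957 ,  0.4777241 ,  0.0223403 ,  1.55632939, -0.01147976,
        1.10931148, -0.08306401]), 'qvel': array([-0.000104  , -0.00385295,  0.00079985, -0.00318099, -0.00178428,
        0.00119731,  0.00056934]), 'tau': array([ 3.92800473e-03, -5.97754920e+01,  1.61348663e+00, -2.81951612e+01,
        1.28933552e-02,  5.08740137e-03,  3.76111200e-05]), 'tcp_pos': array([0.22484568, 0.63601838, 0.30302813]), 'orientation': array([-5.31064801e-01, -3.09623526e+00,  2.57269882e-03]), 'contact_force': array([ 0.39381756,  0.0222125 , -0.55095147]), 'moment': array([-0.02878916,  0.02801005, -0.02945119]), 'gripper_force': 0.0, 'grip_width': 0.08537709146723405}
```

View pics/top0.png

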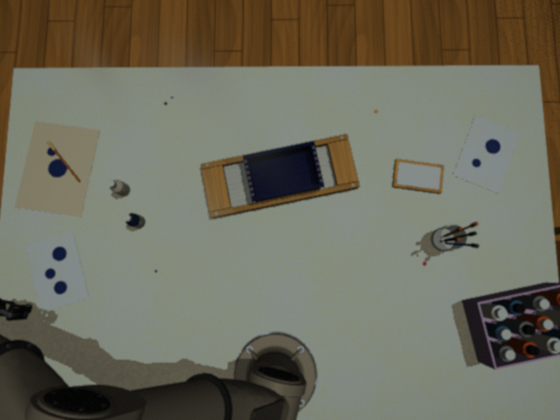

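View pics/side0.png

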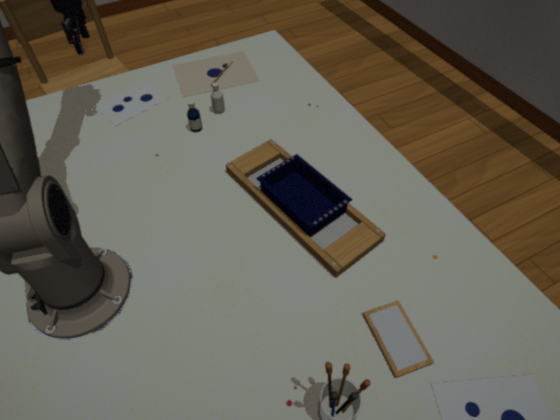

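The top view shows the basin at about (283,171) in a tilted station with corners (201,163), (347,135), (358,186) and (210,218). The bottles are at (119,187) and (134,221), the plaque at (418,176) and the jar at (447,238). The side view shows the same layout, with the basin at about (304,193).

```bash
cat >h.py <<'E'
import cv2,numpy as np
from bench import r, cams, workorder
def ray(n,uv,z):
    c=cams.camera_info(n);R,t=np.array(c["R"]),np.array(c["t"]);C=-R.T@t
    d=(np.c_[np.asarray(uv,float).reshape(-1,2),np.ones(np.size(uv)//2)]@np.linalg.inv(c["camera_matrix"]).T)@R
    return C+d*((z-C[2])/d[:,2])[:,None]
def cloud(n,d):
    c=cams.camera_info(n);R,t=np.array(c["R"]),np.array(c["t"]);v,u=np.mgrid[:d.shape[0],:d.shape[1]]
    P=np.dstack([u,v,np.ones_like(d)])@np.linalg.inv(c["camera_matrix"]).T*d[...,None]
    return (P-t)@R
def masks(p,box):
    h=cv2.cvtColor(p,cv2.COLOR_BGR2HSV);m=np.zeros(p.shape[:2],np.uint8);x0,y0,x1,y1=box;m[y0:y1,x0:x1]=255
    navy=cv2.inRange(h,(105,120,10),(135,255,160))&m
    wood=cv2.inRange(h,(8,70,60),(25,255,255))&m
    return navy,wood
def big(m):
    return max(cv2.findContours(m,cv2.RETR_EXTERNAL,cv2.CHAIN_APPROX_NONE)[0],key=cv2.contourArea)
def rect(n,cnt,z):
    w=ray(n,cnt.reshape(-1,2),z)
    (c,s,a)=cv2.minAreaRect((w[:,:2]*1000).astype(np.float32))
    if s[0]>s[1]: a-=90;s=s[::-1]   # a: direction of short side
    return np.round(c,1),np.round(s,1),round((a+90)%180-90,2)
E
python3 - <<'E'
from h import *
for n,box in(("top",(190,125,370,230)),("side",(215,130,395,280))):
    f=np.load(f"pics/{n}0.npz");p,d=f["p"],f["d"];X=cloud(n,d)
    nv,wd=masks(p,box);bn=big(nv)
    k=np.zeros_like(nv);cv2.drawContours(k,[bn],-1,255,-1)
    allc=cv2.convexHull(np.vstack([big(wd|nv)]))
    print(n,"navy rim",rect(n,bn,.077),"station",rect(n,cv2.convexHull(big(wd)),.034),"both",rect(n,allc,.034))
    Z=X[...,2]; zb=Z[(nv>0)&(d>0)];zw=Z[(wd>0)&(d>0)]
    print(" z navy pct",np.percentile(zb,[5,30,50,70,95,99]).round(4),"wood",np.percentile(zw,[5,50,95]).round(4))
    # rim points by depth: navy z>.068
    s=(k>0)&(Z>.066)&(Z<.09); q=X[s]
    (c,sz,a)=cv2.minAreaRect((q[:,:2]*1000).astype(np.float32));print(" rim depth",c,sz,a,np.median(q[:,2]))
    s=(wd>0)&(Z>.027)&(Z<.042);q=X[s];(c,sz,a)=cv2.minAreaRect((q[:,:2]*1000).astype(np.float32));print(" wood depth",c,sz,a,np.median(q[:,2]))
E
```

```text
top navy rim (array([590.2, -25.2]), array([138.1, 208.8]), 11.86) station (array([587. , -13.8]), array([172.8, 460. ]), 11.71) both (array([587. , -13.8]), array([172.8, 460. ]), 11.71)
 z navy pct [0.0226 0.0259 0.0276 0.03   0.079  0.0816] wood [0.0284 0.0343 0.0389]
 rim depth (590.3475952148438, -25.201416015625) (139.2454376220703, 208.97509765625) 11.859134674072266 0.07743928004154996
 wood depth (587.3953857421875, -14.480728149414062) (172.05349731445312, 459.24273681640625) 11.511602401733398 0.03437292643072816
side navy rim (array([582.9, -36. ]), array([153.9, 229.5]), 11.57) station (array([587.1, -19.3]), array([169.9, 467.5]), 11.67) both (array([602.3,  -4. ]), array([161.9, 241.5]), 11.57)
 z navy pct [0.0253 0.0281 0.0346 0.0588 0.079  0.0808] wood [0.0015 0.0349 0.0379]
 rim depth (588.8505859375, -28.343116760253906) (138.9686737060547, 214.14208984375) 11.7543363571167 0.0775290248418682
 wood depth (586.4188232421875, -15.497039794921875) (169.564208984375, 460.6861877441406) 11.746630668640137 0.03505680425421167
```

```bash
cat >>h.py <<'E'
from scipy.spatial.transform import Rotation as Ro
YAW=np.deg2rad(11.7); LX=np.array([np.cos(YAW),np.sin(YAW),0]); LY=np.array([-np.sin(YAW),np.cos(YAW),0]); S0=np.array([.5872,-.0141,0])
def st(p): p=np.asarray(p)-S0; return np.array([p@LX,p@LY,p[2]])*1000
def delta(target,yax=None):
    o=r.get_obs();R=Ro.from_rotvec(o["orientation"]);M=R.as_matrix()
    print("axes x,y,z\n",M.T.round(3),"shift",(M.T@(np.asarray(target)-o["tcp_pos"])).round(4))
    if yax is not None:
        z=np.array([0,0,-1.]);y=yax
        for s in(1,-1):
            T=np.c_[np.cross(s*y,z),s*y,z];print("rot",s,(R.inv()*Ro.from_matrix(T)).as_rotvec().round(4))
E
python3 - <<'E'
from h import *
print(st([.5903,-.0252,0]))
delta([.5903,-.0252,.25],LY)
delta([.5903,-.0252,.25],LX)
E
```

```text
[  0.78465173 -11.49801381   0.        ]
axes x,y,z
 [[-0.943  0.333 -0.   ]
 [ 0.333  0.943 -0.002]
 [-0.    -0.002 -1.   ]] shift [-0.5649 -0.5016  0.0539]
rot 1 [-1.600e-03 -3.000e-04 -5.439e-01]
rot -1 [-4.0000e-04  2.2000e-03  2.5977e+00]
axes x,y,z
 [[-0.943  0.333 -0.   ]
 [ 0.333  0.943 -0.002]
 [-0.    -0.002 -1.   ]] shift [-0.5649 -0.5016  0.0539]
rot 1 [-1.4000e-03  1.0000e-03  1.0269e+00]
rot -1 [-1.1000e-03 -1.7000e-03 -2.1147e+00]
```

The rows are not in the units I measure in: shifts go in shares of 0.3 m and turns go in shares of pi rad. I convert before sending: -0.175 m / 0.3 = -0.5833, -0.155 m / 0.3 = -0.5167, -0.544 rad / 3.1416 = -0.1732.

```bash
echo '{"moves":[[-0.1167, -0.1, 0, 0, 0, -0.035], [-0.2333, -0.2, 0, 0, 0, -0.07], [-0.35, -0.3, 0, 0, 0, -0.105], [-0.4667, -0.4167, 0, 0, 0, -0.1401], [-0.5833, -0.5167, 0, 0, 0, -0.1732]]}' | python3 drive.py 0; python3 -c "
from h import *
delta([.5903,-.0252,.25],LY)"
```

```text
clock: 0.6
tcp_pos: [0.3388, 0.4296, 0.3035]
orientation: [0.327, -3.124, 0.001]
contact_force: [0.3, 0.0, -0.4]
grip_width: 0.0122
gripper_force: 0.0
axes x,y,z
 [[-0.978 -0.207  0.001]
 [-0.207  0.978 -0.001]
 [-0.    -0.001 -1.   ]] shift [-0.152  -0.4969  0.0538]
rot 1 [-0.0009 -0.0006  0.0043]
rot -1 [ 9.0000e-04 -1.3000e-03 -3.1373e+00]
```

Scaled: -0.235 m / 0.3 = -0.7833, -0.188 m / 0.3 = -0.6267.

```bash
echo '{"moves":[[-0.0467, -0.1567, 0, 0, 0, 0], [-0.0933, -0.3133, 0, 0, 0, 0], [-0.14, -0.47, 0, 0, 0, 0], [-0.19, -0.6267, 0, 0, 0, 0], [-0.24, -0.7833, 0, 0, 0, 0]]}' | python3 drive.py >/dev/null
echo '{"moves":[[-0.0467, -0.1567, 0, 0, 0, 0], [-0.0933, -0.3133, 0, 0, 0, 0], [-0.14, -0.47, 0.0333, 0, 0, 0], [-0.19, -0.6267, 0.0667, 0, 0, 0], [-0.24, -0.7833, 0.1, 0, 0, 0]]}' | python3 drive.py;  python3 -c "
from h import *
delta([.5903,-.0252,.11],LY);print(st(r.get_obs()['tcp_pos']))"
```

```text
clock: 1.6
tcp_pos: [0.5747, -0.0003, 0.2736]
orientation: [0.321, -3.125, -0.0]
contact_force: [1.2, 1.0, -1.0]
grip_width: 0.0002
gripper_force: 0.0
axes x,y,z
 [[-0.979 -0.203  0.   ]
 [-0.203  0.979  0.   ]
 [-0.     0.    -1.   ]] shift [-0.0102 -0.0276  0.1636]
rot 1 [ 0.0001 -0.      0.0003]
rot -1 [ 0.0000e+00  2.0000e-04 -3.1413e+00]
[ -9.38866381  16.08814305 273.60502993]
```

Scaled: 0.163 m / 0.3 = 0.5433, 0.024 m / 0.3 = 0.08.

```bash
echo '{"moves":[[-0.03, 0.08, 0.15, 0, 0, 0], [-0.03, 0.08, 0.3, 0, 0, 0], [-0.03, 0.08, 0.4333, 0, 0, 0], [-0.03, 0.08, 0.5167, 0, 0, 0], [-0.03, 0.08, 0.5433, 0, 0, 0]]}' | python3 drive.py
echo '{"moves":[[0, 0.0267, 0, 0, 0, 0], [0, 0.0433, 0, 0, 0, 0], [0, 0.0533, 0, 0, 0, 0], [0, 0.06, 0, 0, 0, 0], [0, 0.0667, 0, 0, 0, 0]]}' | python3 drive.py;  python3 -c "
from h import *
o=r.get_obs();print(st(o['tcp_pos']),o['contact_force']@LY,o['contact_force'])"
```

```text
clock: 2.1
tcp_pos: [0.5761, 0.0267, 0.1078]
orientation: [0.32, -3.119, 0.0]
contact_force: [-0.4, 0.7, 0.1]
grip_width: -0.0002
gripper_force: 0.0
clock: 2.6
tcp_pos: [0.5746, 0.0468, 0.112]
orientation: [-0.32, 3.124, 0.0]
contact_force: [0.4, -0.1, 0.5]
grip_width: -0.0
gripper_force: 0.0
[-6.52445834e-04  6.22379117e+01  1.12018821e+02] -0.14641830362314315 [ 0.35828248 -0.07532828  0.51774655]
```

Scaled: 0.008 m / 0.3 = 0.0267, 0.007 m / 0.3 = 0.0233.

```bash
cat >>h.py <<'E'
def s():
    o=r.get_obs();print("ST",st(o['tcp_pos']).round(1),"F lane",(o['contact_force']@LY).round(2),"x",(o['contact_force']@LX).round(2),"z",o['contact_force'][2].round(2))
E
echo '{"moves":[[0, 0.0067, 0, 0, 0, 0], [0, 0.0133, 0, 0, 0, 0], [0, 0.02, 0, 0, 0, 0], [0, 0.0233, 0, 0, 0, 0], [0, 0.0267, 0, 0, 0, 0]]}' | python3 drive.py >/dev/null;  python3 -c "
from h import *
s()"
echo '{"moves":[[0, 0.0033, 0, 0, 0, 0], [0, 0.0067, 0, 0, 0, 0], [0, 0.01, 0, 0, 0, 0], [0, 0.0133, 0, 0, 0, 0], [0, 0.0167, 0, 0, 0, 0]]}' | python3 drive.py >/dev/null;  python3 -c "
from h import *
s()"
echo '{"moves":[[0, 0.0033, 0, 0, 0, 0], [0, 0.0067, 0, 0, 0, 0], [0, 0.01, 0, 0, 0, 0], [0, 0.0133, 0, 0, 0, 0], [0, 0.0167, 0, 0, 0, 0]]}' | python3 drive.py >/dev/null;  python3 -c "
from h import *
s()"
```

```text
ST [ -0.5  69.1 111.1] F lane -3.33 x 0.01 z 1.21
ST [ -0.5  75.  111. ] F lane -2.71 x -0.35 z 0.39
ST [ -0.6  80.1 111. ] F lane -2.5 x -0.4 z 0.86
```

Scaled: 0.004 m / 0.3 = 0.0133, 0.003 m / 0.3 = 0.01.

```bash
echo '{"moves":[[0, 0.0033, 0, 0, 0, 0], [0, 0.0067, 0, 0, 0, 0], [0, 0.01, 0, 0, 0, 0], [0, 0.0133, 0, 0, 0, 0]]}' | python3 drive.py >/dev/null;  python3 -c "
from h import *
s()"
echo '{"moves":[[0, 0.0033, 0, 0, 0, 0], [0, 0.0067, 0, 0, 0, 0], [0, 0.01, 0, 0, 0, 0]]}' | python3 drive.py >/dev/null;  python3 -c "
from h import *
s()"
```

```text
ST [ -0.5  84.1 111. ] F lane -2.45 x 0.08 z 1.03
ST [ -0.5  86.9 111.1] F lane -2.55 x -0.53 z 0.79
```

Scaled: 0.003 m / 0.3 = 0.01, 0.002 m / 0.3 = 0.0067.

```bash
echo '{"moves":[[0, 0.0033, 0, 0, 0, 0], [0, 0.0067, 0, 0, 0, 0], [0, 0.01, 0, 0, 0, 0]]}' | python3 drive.py >/dev/null;  python3 -c "
from h import *
s()
for n in('top',):
    p,d=cams.grab_frame(n);X=cloud(n,d);nv,wd=masks(p,(190,125,370,230));Z=X[...,2]
    q=X[(nv>0)&(Z>.058)&(Z<.09)];print(len(q),np.percentile(q[:,2],[10,50,90]));yy=(q-S0)@LY;print(np.percentile(yy,[1,99]))
"
```

```text
ST [ -0.5  89.8 111. ] F lane -4.85 x 0.02 z 0.11
252 [0.06647131 0.07037333 0.07359546]
[-0.09374769  0.07758033]
```

Scaled: 0.002 m / 0.3 = 0.0067, 0.001 m / 0.3 = 0.0033.

```bash
echo '{"moves":[[0, 0.0033, 0, 0, 0, 0], [0, 0.0067, 0, 0, 0, 0]]}' | python3 drive.py >/dev/null;  python3 -c "
from h import *
s()"
echo '{"moves":[[0, -0.0333, 0, 0, 0, 0], [0, -0.0833, 0, 0, 0, 0], [0, -0.1, 0, 0, 0, 0], [0, -0.1, 0, 0, 0, 0]]}' | python3 drive.py >/dev/null; python3 -c "
from h import *
s()"
```

```text
ST [ -0.7  90.3 110.9] F lane -9.38 x 0.15 z -1.05
ST [ -0.6  60.6 111.1] F lane -0.33 x -0.17 z 0.76
```

The force climbs to 9.4 N with no further travel, so the basin is caught. Now I'll retreat upwards and check it.

Scaled: -0.22 m / 0.3 = -0.7333, -0.17 m / 0.3 = -0.5667.

```bash
echo '{"moves":[[0, 0, -0.1, 0, 0, 0], [0, 0, -0.2333, 0, 0, 0], [0, 0, -0.4, 0, 0, 0], [0, 0, -0.5667, 0, 0, 0], [0, 0, -0.7333, 0, 0, 0]]}' | python3 drive.py >/dev/null; echo '{"moves":[[0.1667, 0, 0, 0, 0, 0], [0.3333, 0, 0, 0, 0, 0], [0.4667, 0.1, 0, 0, 0, 0], [0.5, 0.2333, 0, 0, 0, 0], [0.5, 0.3667, 0, 0, 0, 0]]}' | python3 drive.py; python3 -c "
from h import *
s()
for n,b in(('top',(190,125,370,230)),('side',(215,130,395,280))):
    p,d=cams.grab_frame(n);cv2.imwrite(f'pics/{n}1.png',p);X=cloud(n,d)
    for tag,P,D in(('before',*[np.load(f'pics/{n}0.npz')[k] for k in 'pd']),('now',p,d)):
        X=cloud(n,D);nv,wd=masks(P,b);Z=X[...,2];q=X[(nv>0)&(Z>.06)&(Z<.09)];yy=(q-S0)@LY;m=(yy.min()+yy.max())/2
        xx=(q-S0)@LX
        print(n,tag,len(q),'z -y end,mid,+y end',[np.median(q[g,2]).round(4) for g in(yy<m-.08,abs(yy-m)<.05,yy>m+.08)],'x',[np.median(q[g,2]).round(4) for g in(xx<-.05,xx>.05)],'y range',yy.min().round(4),yy.max().round(4))
"
```

```text
clock: 6.75
tcp_pos: [0.4026, 0.1241, 0.3315]
orientation: [-0.318, 3.125, 0.002]
contact_force: [1.9, 0.3, 0.5]
grip_width: 0.0004
gripper_force: 0.0
ST [-152.7  172.8  331.5] F lane -0.06 x 1.91 z 0.48
top before 377 z -y end,mid,+y end [np.float64(0.0771), np.float64(0.0774), np.float64(0.0768)] x [np.float64(0.0775), np.float64(0.0775)] y range -0.1161 0.0928
top now 307 z -y end,mid,+y end [np.float64(0.0689), np.float64(0.0695), np.float64(0.0693)] x [np.float64(0.0695), np.float64(0.0688)] y range -0.0953 0.112
side before 996 z -y end,mid,+y end [np.float64(0.0777), np.float64(0.0772), np.float64(0.074)] x [np.float64(0.0778), np.float64(0.075)] y range -0.1214 0.0928
side now 790 z -y end,mid,+y end [np.float64(0.07), np.float64(0.07), np.float64(0.0685)] x [np.float64(0.0704), np.float64(0.0688)] y range -0.1011 0.1147
```

```bash
echo '{"moves":[[0, 0, 0, 0, 0, 0], [0, 0, 0, 0, 0, 0], [0, 0, 0, 0, 0, 0]]}' | python3 drive.py >/dev/null; python3 -c "
from bench import r, cams, workorder
print(workorder.hand_in())"
```

```text
the job is handed in; nothing more can be done
None
```

The basin slid about 20 mm towards +y and its feet dropped into the slots: both cameras show the rim about 8 mm lower and level, it held against a 9 N push, and the job is handed in with the arm clear.

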